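Index the chaser's turntable to the next petal

ROBOT

A 6-joint arm with a two-finger parallel gripper is mounted at the origin on the work surface. World frame = base frame: x ahead of the robot, y to its left, z up, the work surface at z = 0. Lengths are in m, angles in degrees, forces in N, time in s.
With the tool pointing down it reaches from about 0.4 to 0.825 m from the base axis. Payload 7 kg.
Tool frame: the origin (TCP) lies midway between the tips of the shut fingers; the grasp point (between the pads) lies 19 mm behind it; z points along the fingers, y is the line along which they close (so a half turn about z gives the same grasp; the last joint's range is limited). The gripper opens to 88 mm and grips with 3 to 60 N. Pads are 19 mm wide; open, the fingers measure 130 mm over their backs; the gripper's body (78 mm by 193 mm) begins 47 mm behind the grasp point.
Start: joints at [80.105, 20.546, 0.682, 0, -70.136, -16.507], TCP at [0.3, 0.605, 0.227] pointing down, gripper open.
Joint ranges: [-176.03, 176.03], [-82.01, 121.73], [-58.28, 71.71], [-173.87, 95.51], [-174.79, -0.11], [-173.66, 173.66]. Speed limits (degrees/s): [136.94, 136.94, 172.46, 180, 180, 180].

INTERFACE

Orientations are given as [roll, pitch, yaw] about the fixed x, y, z axes, in that order (R = Rz(yaw) Ry(pitch) Rx(roll)).
In Python, from plant import r gives the robot as it stands. The module is installed in compiled form; this text tells all that it offers.
- The arm moves only by the tool play_rows, never from a script. Its argument "rows" is a list of rows, each an object with "slide": the shift along the tool's x, y, z as a fraction of full scale, a list of three; "delta_rot": the turn, a rotation vector about the tool's x, y, z as a fraction of full scale, a list of three; "fingers": the opening, from -1 (shut) to 1 (fully open). In form: [{"slide": [x, y, z], "delta_rot": [rx, ry, rz], "fingers": fingers}, ...]. A call has 1 to 8 rows; each row shifts and turns the commanded pose from where the row before left it, along the tool's axes as they then stand; what a row does not reach is not made up. Full scale, the value 1, is 0.15 m for a shift and 0.08 rad for a turn. A row lasts 1/8 s, in which the tool goes at most 62.5 mm and 10.7 degrees, less where a joint would pass 70% of its speed; a pose out of reach is approached as far as the arm can. A call with a number of a shift or a turn outside -1 to 1 is refused whole. A call with a gripper value outside its range is refused whole. The fingers move at their own pace and stop on an object; "squeeze" is the grip in N (left out, the last holds). Time passes only in rows, so rows that do not move let the fingers close. It gives the time, the measured TCP pose, the force, the opening and the grip force at its end, in the units of the state.
- r.get_state(): the state, without advancing time (a new reading comes with each control period).
- r.capture(name): name is "side" or "top"; returns a dict with "image" (420x560x3 uint8, blue, green, red), "fx", "fy", "cx", "cy" (pixels), "distortion" ([k1, k2, p1, p2, k3] as OpenCV has them; the pictures are not rectified), "R" (3x3) and "t" (3): a world point X has camera coordinates R X + t. Camera axes: x right, y down, z forward; pixel columns grow to the right and rows downward; lengths in m; the calibration is good to about 2 mm. A picture is of the moment at which its call begins. There is no depth.
- r.close_job(): hands the job in; it is judged then, once.
The state is a dict: "time_s": time; "joints": joint angles; "qd": joint speeds; "joint_torque": joint torques, N m; "tcp_pos": TCP position; "eef_rot": TCP orientation; "contact_force": force on the tool from outside, world axes, zero at the start; "moment": the same for the moment, N m; "gripper_width": finger opening in m; "gripper_force": force on a finger pad.
Only numpy, scipy, OpenCV 4.12 (cv2) and the standard library are available. Lean on these libraries where they do the work, as an engineer would, in place of code of your own. Each camera call takes 0.05 s, during which the arm holds its last target. There are 200 camera calls.

TASK

Bring the next petal of the copper rosette round to the chaser: with the fingertips, press in the indexing plunger (the round cap in the collar on the turntable's arm) and, keeping it pressed, push the table anticlockwise, seen from above, to the very next hole and not past it. Let the plunger come fully out so that the pin locks in that hole, and take the hand away. Do not lift the rosette or shift it on the table, and leave everything else on the bench where it is.

Things in the scene. Friction and masses are not known exactly. Their poses are not given: they have to be found in the camera images.
- indexer: Fixed steel base of an indexing turntable; origin on the turning axis at bench level, z up. Its index plate, 196 mm across, top 30 mm above the bench, has 8 locking holes (13 mm dark spots) every 45 degrees on a circle of 79 mm radius. Its own x axis points to the hole in which the turntable starts.
- turntable (a joint): Angle of turntable and arm, rad: 0 at the start hole, growing anticlockwise seen from above; next hole at 0.785. Turns freely all round when unlocked, friction about 0.1 N m, stays where left.
- plunger (a joint): Plunger travel, m: 0 out (pin in a hole), 0.013 pressed to its stop. Spring: 3 N at the start, 9 N at the stop. Pressing it lifts the pin; beyond 0.008 the pin is clear of the plate and the table turns. Let go between holes, the pin rides on the plate, the plunger stays about 0.007 in and springs out when the pin meets a hole (play about 1 degree).
- plunger_top (a point): Centre of the plunger's flat top: a steel cap 56 mm across, 125 mm from the turning axis, in an aluminium collar 62 mm inside, 72 mm outside. Out, the cap is level with the collar's rim, 70 mm above the bench; pressed, it sinks below the rim, so fingers on it are inside the collar and push collar, arm and table round. Moves with table and plunger.
- table_axis (a point): Point on the turning axis at the top face (44 mm above the bench) of the turntable, a dark steel disc 132 mm across. A 26 mm wide arm of it reaches outward over the index plate; through it, 79 mm from the axis, stands the 10 mm locking pin, and the collar with the plunger is at its end.
- next_hole (a point): Centre of the mouth of the next hole anticlockwise from the one the pin starts in, on the index plate, 79 mm from the axis.
- rosette: The work: a loose embossed copper rosette, 112 mm across, 12 mm high, lying in the middle of the turntable between four small steel stops; origin at the centre of its underside, 44 mm above the bench.
- pitch_bowl: round dark iron bowl filled with set pitch, 120 mm across, 50 mm high; a bystander, origin at its underside
- polish_tin: round aluminium tin, 62 mm across, 36 mm high; a bystander, origin at its underside
- stray_punch: square steel chasing punch lying flat, about 118 mm long, 12 mm thick; a bystander, origin at its underside
- copper_blank: plain flat copper disc, 72 mm across, 5 mm thick, lying on the bench; a bystander, origin at its underside
- hammer: hammer lying on the bench; a bystander, origin at its underside
- punch_block: wooden block 75 x 150 x 45 mm with ten steel punches standing in it, up to 110 mm high in all; a bystander, origin at its underside
Not all that is in view belongs to the job. There is more than one size of the rosette; the one meant has the size given above.

How it is judged:
By the outcome, as a careful person would: the job done as asked, in the order asked, and still so for the second after the job is handed in, with the robot touching nothing.
It also fails if it takes over 35 s, if anything falls off the work surface, if the arm or the gripper's body presses on something with over 40 N, if the wrist force passes 120 N, or if a joint passes its speed limit or range.

## Working session

There is one attempt and no reset: what is moved stays moved. The work goes in short steps, Python scripts to look and compute and a tool call to move; the robot and the scene stay as the last step left them, time stands still between calls to the robot, and variables do not carry over. Pictures are saved under pics/ and viewed, at most 10 in all, crops included, and the job is handed in when it is done.

Besides the shell and the picture viewer there is one more tool, called after "Emit:" as a command line: name --argument value ..., lists and objects as JSON in quotes. play_rows: Moves the arm, as the interface text tells. Shift numbers are shares of 0.15 m and turn numbers shares of 0.08 rad, none past 1 either way. Its arguments: {"type":"object","properties":{"rows":{"type":"array"},"squeeze":{"type":"number"}},"required":["rows"]}

```bash
mkdir -p pics
cat > h.py <<'E'
import cv2, numpy as np
from plant import r
def cap(n):
    c=r.capture(n); c['K']=np.array([[c['fx'],0,c['cx']],[0,c['fy'],c['cy']],[0,0,1.]]); c['D']=np.array(c['distortion'],float); c['R']=np.array(c['R']); c['t']=np.array(c['t']); return c
def ray(c,uv,z):
    p=cv2.undistortPoints(np.array(uv,float).reshape(-1,1,2),c['K'],c['D'])[:,0]
    d=np.c_[p,np.ones(len(p))]@c['R']; o=-c['R'].T@c['t']
    return o+d*((z-o[2])/d[:,2])[:,None]
def proj(c,X):
    return cv2.projectPoints(np.array(X,float).reshape(-1,3),cv2.Rodrigues(c['R'])[0],c['t'],c['K'],c['D'])[0][:,0]
E
python3 - <<'E'
from h import *
for n in('top','side'):
    c=cap(n); cv2.imwrite(f'pics/{n}1.png',c['image']); print(n,-c['R'].T@c['t'])
E
```

```text
top [ 0.43746104 -0.0087595   1.25438471]
side [-0.31342125 -1.00803187  1.00244018]
```

View pics/top1.png

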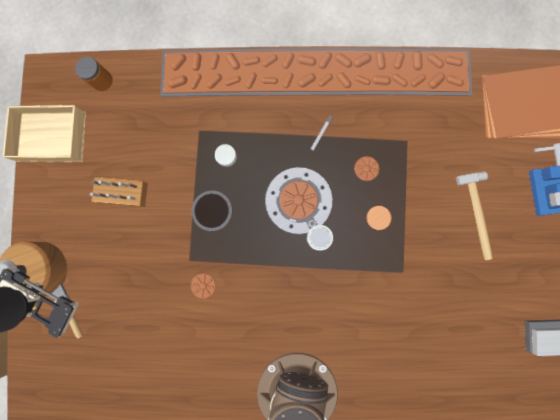

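View pics/side1.png

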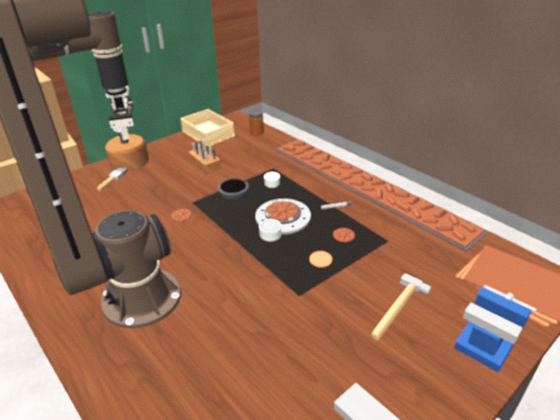

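The top view shows the turntable at about (299,200), with the collar and plunger at about (320,237). The base is at (297,390), so +x is up and +y is left. Next I'll zoom in and fit.

```bash
cat > m.py <<'E'
from h import *
def measure(c,name=None):
    im=c['image']; x0,y0=250,150
    g=cv2.cvtColor(im,cv2.COLOR_BGR2HSV)[y0:280,x0:360]
    m=((g[...,2]>140)&(g[...,1]<70)).astype(np.uint8)*255
    cs,_=cv2.findContours(m,cv2.RETR_EXTERNAL,cv2.CHAIN_APPROX_NONE)
    k=max(cs,key=cv2.contourArea)[:,0]+[x0,y0]
    if name:
        z=cv2.resize(im[y0:280,x0:360],None,fx=4.5,fy=4.5,interpolation=cv2.INTER_CUBIC)
        cv2.imwrite(name,np.hstack([z[:,:],]))
    return k
def circ(P):
    A=np.c_[2*P[:,:2],np.ones(len(P))]; s=np.linalg.lstsq(A,(P[:,:2]**2).sum(1),rcond=None)[0]
    return s[:2],np.sqrt(s[2]+s[:2]@s[:2])
E
python3 - <<'E'
from m import *
c=cap('top'); k=measure(c,'pics/z1.png')
P=ray(c,k,0.030); s=np.hypot(*(k-[299,200]).T)<38
for i in range(4):
    ce,ra=circ(P[s]); s=abs(np.hypot(*(P[:,:2]-ce).T)-.098)<.005
print('axis',ce,ra,s.sum())
Q=ray(c,k,0.070); s=np.hypot(*(k-[320,237]).T)<16
s&=k[:,1]>234
for i in range(4):
    cc,rc=circ(Q[s]); s=(abs(np.hypot(*(Q[:,:2]-cc).T)-.036)<.004)
print('collar',cc,rc,s.sum(),cc-ce,np.hypot(*(cc-ce)),np.degrees(np.arctan2(*(cc-ce)[::-1])))
E
```

```text
axis [ 0.56166493 -0.00544307] 0.0970674839772753 176
collar [ 0.4524593  -0.06477574] 0.03596176662277718 57 [-0.10920563 -0.05933267] 0.12428288590273802 -151.48425988163433
```

View pics/z1.png

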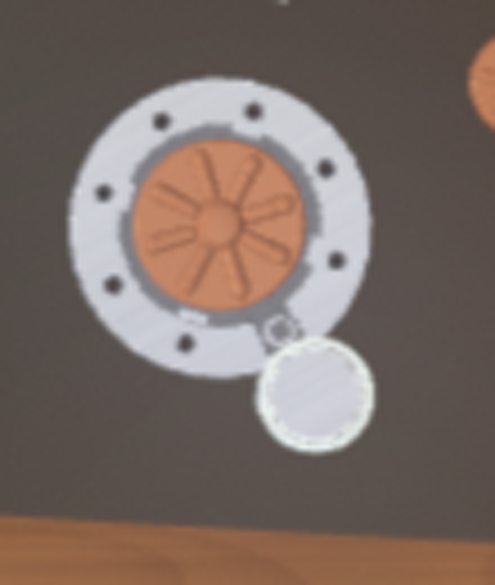

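The fit puts the axis at (0.562,-0.005) and the collar at -151.5°, with a measured radius of 124 mm against the stated 125. The next hole is on the right, at -106.5°. Next I'll compute the transit moves.

```bash
cat >> h.py <<'E'
from scipy.spatial.transform import Rotation as Ro
AX=np.array([.5617,-.0054]); A0=-151.5
def st():
    s=r.get_state(); R=Ro.from_euler('xyz',s['eef_rot'],degrees=True)
    print(s['time_s'],np.round(s['tcp_pos'],4),np.round(s['eef_rot'],2),'F',np.round(s['contact_force'],1),'w',round(s['gripper_width'],4),np.round(s['joints'],1)); return s,R
def goto(s,R,pos,yaw=None):
    d=R.inv().apply(np.array(pos)-s['tcp_pos'])/.15; print('slide total',np.round(d,3))
    if yaw is not None:
        q=R.inv()*Ro.from_euler('xyz',[180,0,yaw],degrees=True); print('rot total',np.round(q.as_rotvec()/.08,3))
E
python3 - <<'E'
from h import *
s,R=st(); y=R.as_matrix()[:,1]; print('y dir',np.degrees(np.arctan2(y[1],y[0])))
c=AX+.125*np.array([np.cos(np.radians(A0)),np.sin(np.radians(A0))]);print(c)
for yaw in (28.5,-151.5):
    Y=Ro.from_euler('xyz',[180,0,yaw],degrees=True).as_matrix()[:,1];print(yaw,np.degrees(np.arctan2(Y[1],Y[0])))
    goto(s,R,[*c,.13],yaw)
E
```

```text
0.15 [0.3    0.6043 0.2259] [ 1.7993e+02 -1.0000e-02 -2.6410e+01] F [-0.  -0.1  0.2] w 0.0878 [ 80.1  20.6   0.6  -0.  -70.1 -16.5]
y dir -116.40806014900986
[ 0.45184786 -0.06504485]
28.5 -61.50000000000001
slide total [2.891 3.545 0.644]
rot total [ 1.5000e-02  6.0000e-03 -1.1979e+01]
-151.5 118.50000000000001
slide total [2.891 3.545 0.644]
rot total [ 7.0000e-03 -1.8000e-02  2.7291e+01]
```

Emit:
play_rows --rows '[{"slide": [0.18, 0.22, 0], "delta_rot": [0, 0, 0], "fingers": -1}, {"slide": [0.18, 0.22, 0], "delta_rot": [0, 0, 0], "fingers": -1}, {"slide": [0.18, 0.22, 0], "delta_rot": [0, 0, 0], "fingers": -1}, {"slide": [0.18, 0.22, 0], "delta_rot": [0, 0, 0], "fingers": -1}, {"slide": [0.18, 0.22, 0], "delta_rot": [0, 0, 0], "fingers": -1}, {"slide": [0.18, 0.22, 0], "delta_rot": [0, 0, 0], "fingers": -1}, {"slide": [0.18, 0.22, 0], "delta_rot": [0, 0, 0], "fingers": -1}, {"slide": [0.18, 0.22, 0], "delta_rot": [0, 0, 0], "fingers": -1}]' --squeeze 5

```text
time_s: 1.15
tcp_pos: [0.3762, 0.2706, 0.2265]
eef_rot: [-180.0, 0.0, -26.4]
contact_force: [0.5, 0.7, -0.7]
gripper_width: 0.0131
gripper_force: 0.0
```

Emit:
play_rows --rows '[{"slide": [0.18, 0.22, 0], "delta_rot": [0, 0, 0], "fingers": -1}, {"slide": [0.18, 0.22, 0], "delta_rot": [0, 0, 0], "fingers": -1}, {"slide": [0.18, 0.22, 0], "delta_rot": [0, 0, 0], "fingers": -1}, {"slide": [0.18, 0.22, 0], "delta_rot": [0, 0, 0], "fingers": -1}, {"slide": [0.18, 0.22, 0], "delta_rot": [0, 0, 0], "fingers": -1}, {"slide": [0.18, 0.22, 0], "delta_rot": [0, 0, 0], "fingers": -1}, {"slide": [0.18, 0.22, 0], "delta_rot": [0, 0, 0], "fingers": -1}, {"slide": [0.18, 0.22, 0], "delta_rot": [0, 0, 0], "fingers": -1}]'

```text
time_s: 2.15
tcp_pos: [0.4523, -0.0619, 0.2266]
eef_rot: [-180.0, -0.0, -26.4]
contact_force: [1.9, -0.0, 0.5]
gripper_width: 0.0006
gripper_force: 0.0
```

Emit:
play_rows --rows '[{"slide": [0, 0, 0.08], "delta_rot": [0, 0, 1], "fingers": -1}, {"slide": [0, 0, 0.08], "delta_rot": [0, 0, 1], "fingers": -1}, {"slide": [0, 0, 0.08], "delta_rot": [0, 0, 1], "fingers": -1}, {"slide": [0, 0, 0.08], "delta_rot": [0, 0, 1], "fingers": -1}, {"slide": [0, 0, 0], "delta_rot": [0, 0, 1], "fingers": -1}, {"slide": [0, 0, 0], "delta_rot": [0, 0, 1], "fingers": -1}, {"slide": [0, 0, 0], "delta_rot": [0, 0, 1], "fingers": -1}, {"slide": [0, 0, 0], "delta_rot": [0, 0, 1], "fingers": -1}]'

```text
time_s: 3.15
tcp_pos: [0.4521, -0.0605, 0.1784]
eef_rot: [180.0, 0.0, -63.2]
contact_force: [0.7, -0.2, 0.1]
gripper_width: 0.0003
gripper_force: 0.0
```

Emit:
play_rows --rows '[{"slide": [0, 0, 0], "delta_rot": [0, 0, 1], "fingers": -1}, {"slide": [0, 0, 0], "delta_rot": [0, 0, 1], "fingers": -1}, {"slide": [0, 0, 0], "delta_rot": [0, 0, 1], "fingers": -1}, {"slide": [0, 0, 0], "delta_rot": [0, 0, 1], "fingers": -1}, {"slide": [0, 0, 0], "delta_rot": [0, 0, 1], "fingers": -1}, {"slide": [0, 0, 0], "delta_rot": [0, 0, 1], "fingers": -1}, {"slide": [0, 0, 0], "delta_rot": [0, 0, 1], "fingers": -1}, {"slide": [0, 0, 0], "delta_rot": [0, 0, 1], "fingers": -1}]'

```text
time_s: 4.15
tcp_pos: [0.4521, -0.0605, 0.1784]
eef_rot: [180.0, -0.0, -99.9]
contact_force: [0.8, 0.8, 0.1]
gripper_width: 0.0008
gripper_force: 0.0
```

Emit:
play_rows --rows '[{"slide": [0, 0, 0], "delta_rot": [0, 0, 1], "fingers": -1}, {"slide": [0, 0, 0], "delta_rot": [0, 0, 1], "fingers": -1}, {"slide": [0, 0, 0], "delta_rot": [0, 0, 1], "fingers": -1}, {"slide": [0, 0, 0], "delta_rot": [0, 0, 1], "fingers": -1}, {"slide": [0, 0, 0], "delta_rot": [0, 0, 1], "fingers": -1}, {"slide": [0, 0, 0], "delta_rot": [0, 0, 1], "fingers": -1}, {"slide": [0, 0, 0], "delta_rot": [0, 0, 1], "fingers": -1}, {"slide": [0, 0, 0], "delta_rot": [0, 0, 1], "fingers": -1}]'

```text
time_s: 5.15
tcp_pos: [0.4521, -0.0605, 0.1784]
eef_rot: [180.0, -0.0, -136.6]
contact_force: [0.4, 1.2, -0.1]
gripper_width: 0.0006
gripper_force: 0.0
```

Emit:
play_rows --rows '[{"slide": [0, 0, 0], "delta_rot": [0, 0, 1], "fingers": -1}, {"slide": [0, 0, 0], "delta_rot": [0, 0, 1], "fingers": -1}, {"slide": [0, 0, 0], "delta_rot": [0, 0, 1], "fingers": -1}, {"slide": [0, 0, 0], "delta_rot": [0, 0, 0.3], "fingers": -1}, {"slide": [0, 0, 0], "delta_rot": [0, 0, 0], "fingers": -1}]'

```text
time_s: 5.78
tcp_pos: [0.4522, -0.0605, 0.1785]
eef_rot: [180.0, -0.0, -151.5]
contact_force: [-0.8, -0.2, -0.9]
gripper_width: 0.0008
gripper_force: 0.0
```

Run:
```python
from h import *
s,R=st(); c=AX+.125*np.array([np.cos(np.radians(A0)),np.sin(np.radians(A0))])
goto(s,R,[*c,.085],-151.5)
c=cap('side'); cv2.imwrite('pics/s2.png',cv2.resize(c['image'][170:270,220:330],None,fx=5,fy=5,interpolation=cv2.INTER_CUBIC))
```

```text
5.775 [ 0.4522 -0.0605  0.1785] [ 1.8000e+02 -1.0000e-02 -1.5148e+02] F [-0.8 -0.2 -0.9] w 0.0008 [ 17.2   1.9 -29.8  -0.  -58.3 -78.7]
slide total [ 0.017 -0.026  0.623]
rot total [ 0.001 -0.001  0.005]
```

View pics/s2.png

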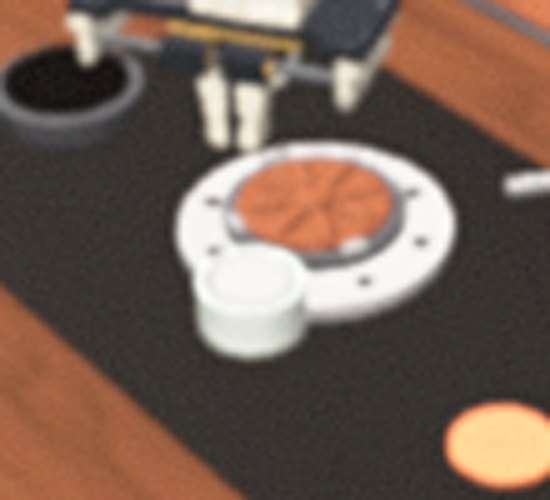

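The side view shows the shut fingertips hanging above the collar, with the tips at about crop (235,145) and the collar at (250,280). Nothing is in the way. Going down.

Emit:
play_rows --rows '[{"slide": [0.017, -0.026, 0.1], "delta_rot": [0, 0, 0], "fingers": -1}, {"slide": [0, 0, 0.2], "delta_rot": [0, 0, 0], "fingers": -1}, {"slide": [0, 0, 0.2], "delta_rot": [0, 0, 0], "fingers": -1}, {"slide": [0, 0, 0.1], "delta_rot": [0, 0, 0], "fingers": -1}, {"slide": [0, 0, 0.06], "delta_rot": [0, 0, 0], "fingers": -1}, {"slide": [0, 0, 0.03], "delta_rot": [0, 0, 0], "fingers": -1}, {"slide": [0, 0, 0.03], "delta_rot": [0, 0, 0], "fingers": -1}, {"slide": [0, 0, 0], "delta_rot": [0, 0, 0], "fingers": -1}]'

```text
time_s: 6.82
tcp_pos: [0.4522, -0.0651, 0.0707]
eef_rot: [-180.0, 0.0, -151.5]
contact_force: [-0.0, 0.5, 0.1]
gripper_width: 0.0007
gripper_force: 0.0
```

Run:
```python
from h import *
s,R=st(); c=cap('side'); cv2.imwrite('pics/s3.png',cv2.resize(c['image'][170:270,220:330],None,fx=5,fy=5,interpolation=cv2.INTER_CUBIC))
```

```text
6.825 [ 0.4522 -0.0651  0.0707] [-1.7999e+02  3.0000e-02 -1.5153e+02] F [-0.   0.5  0.1] w 0.0007 [ 16.6   9.8 -37.9   0.  -42.3 -78.2]
```

View pics/s3.png

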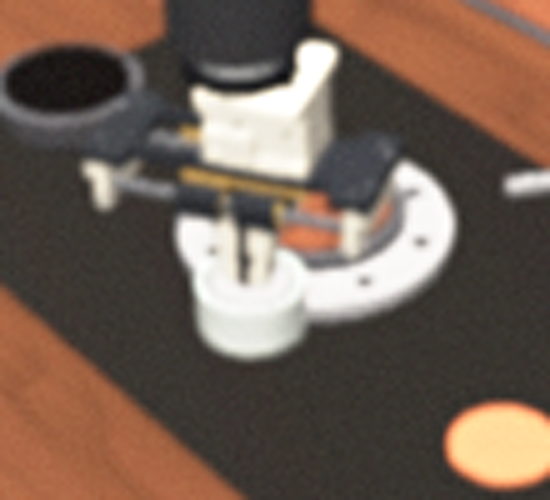

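The fingertips are centred on the cap, at crop (248,280). Now I'll press in and open the fingers a little inside the collar.

Emit:
play_rows --rows '[{"slide": [0, 0, 0.04], "delta_rot": [0, 0, 0], "fingers": -1}, {"slide": [0, 0, 0.035], "delta_rot": [0, 0, 0], "fingers": -1}, {"slide": [0, 0, 0], "delta_rot": [0, 0, 0], "fingers": -1}]' --squeeze 3

```text
time_s: 7.25
tcp_pos: [0.4525, -0.065, 0.0595]
eef_rot: [-180.0, 0.1, -151.5]
contact_force: [-1.8, -0.6, 9.0]
gripper_width: 0.0005
gripper_force: 3.9
```

Emit:
play_rows --rows '[{"slide": [0, 0, 0], "delta_rot": [0, 0, 0], "fingers": -0.7}, {"slide": [0, 0, 0], "delta_rot": [0, 0, 0], "fingers": -0.6}, {"slide": [0, 0, 0], "delta_rot": [0, 0, 0], "fingers": -0.5}, {"slide": [0, 0, 0], "delta_rot": [0, 0, 0], "fingers": -0.5}]'

```text
time_s: 7.75
tcp_pos: [0.4533, -0.065, 0.0601]
eef_rot: [-179.9, 0.1, -151.5]
contact_force: [0.6, -1.3, 7.3]
gripper_width: 0.0215
gripper_force: 3.8
```

Emit:
play_rows --rows '[{"slide": [0, 0, 0.01], "delta_rot": [0, 0, 0], "fingers": -0.5}, {"slide": [-0.0013, -0.0327, 0], "delta_rot": [0, 0, -0.491], "fingers": -0.5}, {"slide": [-0.0026, -0.0654, 0], "delta_rot": [0, 0, -0.982], "fingers": -0.5}, {"slide": [-0.0026, -0.0654, 0], "delta_rot": [0, 0, -0.982], "fingers": -0.5}, {"slide": [-0.0026, -0.0654, 0], "delta_rot": [0, 0, -0.982], "fingers": -0.5}, {"slide": [-0.0013, -0.0327, 0], "delta_rot": [0, 0, -0.491], "fingers": -0.5}, {"slide": [0, 0, 0], "delta_rot": [0, 0, 0], "fingers": -0.5}]'

```text
time_s: 8.62
tcp_pos: [0.4775, -0.0962, 0.0586]
eef_rot: [-179.9, 0.1, -133.5]
contact_force: [0.8, -0.8, 7.9]
gripper_width: 0.0222
gripper_force: 4.1
```

Run:
```python
from h import *
s,R=st(); d=np.array(s['tcp_pos'][:2])-AX; print(np.hypot(*d),np.degrees(np.arctan2(d[1],d[0]))-A0)
c=cap('side'); cv2.imwrite('pics/s4.png',cv2.resize(c['image'][170:270,220:330],None,fx=5,fy=5,interpolation=cv2.INTER_CUBIC))
```

```text
8.625 [ 0.4775 -0.0962  0.0586] [-1.7988e+02  1.0000e-01 -1.3347e+02] F [ 0.8 -0.8  7.9] w 0.0222 [ 11.8  13.4 -35.1   0.1 -41.3 -55.3]
0.12385677058536407 18.660990471307883
```

View pics/s4.png

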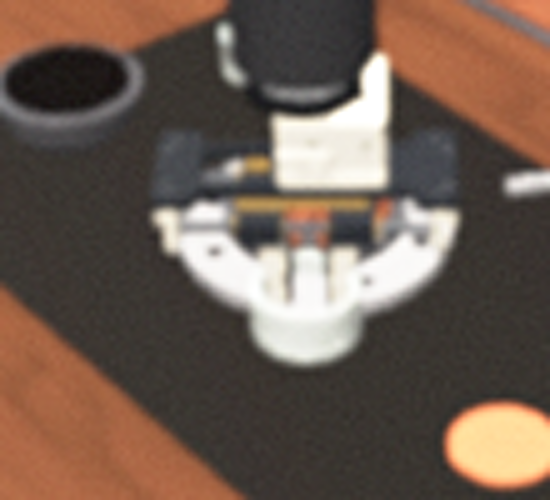

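The table turns with the fingers: the collar is now at crop (305,320). Doing the remaining 27°.

Emit:
play_rows --rows '[{"slide": [-0.0013, -0.0327, 0], "delta_rot": [0, 0, -0.491], "fingers": -0.5}, {"slide": [-0.0026, -0.0654, 0], "delta_rot": [0, 0, -0.982], "fingers": -0.5}, {"slide": [-0.0026, -0.0654, 0], "delta_rot": [0, 0, -0.982], "fingers": -0.5}, {"slide": [-0.0026, -0.0654, 0], "delta_rot": [0, 0, -0.982], "fingers": -0.5}, {"slide": [-0.0026, -0.0654, 0], "delta_rot": [0, 0, -0.982], "fingers": -0.5}, {"slide": [-0.0026, -0.0654, 0], "delta_rot": [0, 0, -0.982], "fingers": -0.5}, {"slide": [-0.0013, -0.0327, 0], "delta_rot": [0, 0, -0.491], "fingers": -0.5}, {"slide": [0, 0, 0], "delta_rot": [0, 0, 0], "fingers": -0.5}]'

```text
time_s: 9.68
tcp_pos: [0.5283, -0.1253, 0.0587]
eef_rot: [-179.8, 0.0, -106.5]
contact_force: [0.0, -0.0, 7.7]
gripper_width: 0.0215
gripper_force: 4.1
```

Run:
```python
from h import *
s,R=st(); d=np.array(s['tcp_pos'][:2])-AX; print(np.hypot(*d),np.degrees(np.arctan2(d[1],d[0]))-A0)
```

```text
9.675 [ 0.5283 -0.1253  0.0587] [-1.7984e+02  2.0000e-02 -1.0645e+02] F [ 0.  -0.   7.7] w 0.0215 [  7.4  18.  -28.2   0.1 -43.7 -23.9]
0.12442158086147798 45.92558605214148
```

Emit:
play_rows --rows '[{"slide": [0, 0.004, 0], "delta_rot": [0, 0, 0], "fingers": -0.5}, {"slide": [0, 0, -0.01], "delta_rot": [0, 0, 0], "fingers": -0.5}, {"slide": [0, 0, -0.015], "delta_rot": [0, 0, 0], "fingers": -0.5}, {"slide": [0, 0, -0.015], "delta_rot": [0, 0, 0], "fingers": -0.5}, {"slide": [0, 0, 0], "delta_rot": [0, 0, 0], "fingers": -0.5}, {"slide": [0, 0, 0], "delta_rot": [0, 0, 0], "fingers": -0.5}]'

```text
time_s: 10.42
tcp_pos: [0.5273, -0.1249, 0.0645]
eef_rot: [-179.8, 0.0, -106.5]
contact_force: [0.7, -0.7, 5.4]
gripper_width: 0.0219
gripper_force: 2.8
```

At 5.5 mm depth the spring still pushes with 5.4 N, so the pin is entering the hole. I'll shut the fingers and withdraw straight up.

Emit:
play_rows --rows '[{"slide": [0, 0, -0.012], "delta_rot": [0, 0, 0], "fingers": -0.5}, {"slide": [0, 0, 0], "delta_rot": [0, 0, 0], "fingers": -0.7}, {"slide": [0, 0, 0], "delta_rot": [0, 0, 0], "fingers": -0.7}]'

```text
time_s: 10.8
tcp_pos: [0.5262, -0.1248, 0.0658]
eef_rot: [-180.0, 0.0, -106.5]
contact_force: [-0.6, 0.6, 4.5]
gripper_width: 0.0139
gripper_force: 2.5
```

Emit:
play_rows --rows '[{"slide": [0, 0, -0.02], "delta_rot": [0, 0, 0], "fingers": -0.7}, {"slide": [0, 0, -0.05], "delta_rot": [0, 0, 0], "fingers": -0.7}, {"slide": [0, 0, -0.2], "delta_rot": [0, 0, 0], "fingers": -0.7}, {"slide": [0, 0, -0.3], "delta_rot": [0, 0, 0], "fingers": -0.7}, {"slide": [0.2, 0, -0.2], "delta_rot": [0, 0, 0], "fingers": -0.7}, {"slide": [0.3, 0, 0], "delta_rot": [0, 0, 0], "fingers": -0.7}, {"slide": [0.3, 0, 0], "delta_rot": [0, 0, 0], "fingers": -0.7}, {"slide": [0.3, 0, 0], "delta_rot": [0, 0, 0], "fingers": -0.7}]'

```text
time_s: 11.8
tcp_pos: [0.478, -0.2841, 0.1812]
eef_rot: [180.0, 0.0, -106.5]
contact_force: [0.6, 0.1, -0.4]
gripper_width: 0.0131
gripper_force: 0.0
```

Emit:
play_rows --rows '[{"slide": [0.3, 0, 0], "delta_rot": [0, 0, 0], "fingers": -0.7}, {"slide": [0.3, 0, 0], "delta_rot": [0, 0, 0], "fingers": -0.7}, {"slide": [0, 0, 0], "delta_rot": [0, 0, 0], "fingers": -0.7}]'

```text
time_s: 12.18
tcp_pos: [0.4518, -0.3714, 0.1805]
eef_rot: [179.9, 0.0, -106.7]
contact_force: [0.4, 0.3, -0.4]
gripper_width: 0.0131
gripper_force: 0.0
```

Run:
```python
from m import *
c=cap('top'); k=measure(c,'pics/z5.png')
Q=ray(c,k,0.070); s=np.hypot(*(Q[:,:2]-[.527,-.126]).T)<.045
s&=Q[:,1]<-.125
for i in range(4):
    cc,rc=circ(Q[s]); s=(abs(np.hypot(*(Q[:,:2]-cc).T)-.036)<.004)
d=cc-[.56166,-.00544]; print(cc,rc,s.sum(),np.hypot(*d),np.degrees(np.arctan2(d[1],d[0]))+151.484)
s=cap('side'); a=cv2.resize(s['image'][170:270,220:330],None,fx=3.6,fy=3.6,interpolation=cv2.INTER_CUBIC)
b=cv2.resize(c['image'][150:260,250:360],(360,360),interpolation=cv2.INTER_CUBIC)
cv2.imwrite('pics/f5.png',np.hstack([a,b]))
```

```text
[ 0.52475688 -0.12374874] 0.0365373633385189 59 0.12393061935214585 44.16014041968728
```

View pics/f5.png

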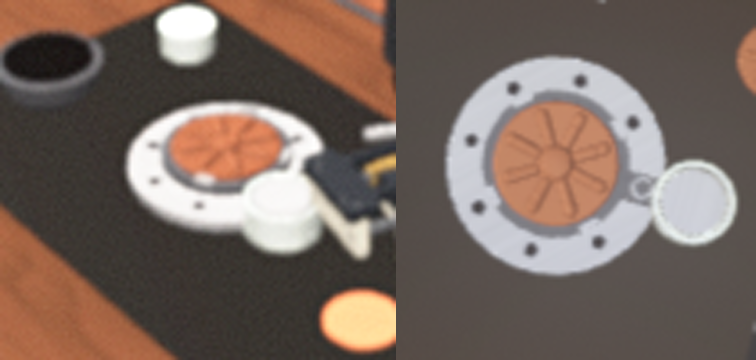

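The right half of the picture shows the collar over the next hole, at crop (692,202). The rosette is centred and the bystanders in view are unmoved. The cap kept pushing at only 4 mm depth, well under the 7 mm it shows when the pin rides on the plate, so the pin is locked in. Handing in.

```bash
python3 -c "
from plant import r
print(r.close_job())"
```

```text
the job is handed in; nothing more can be done
None
```

The turntable was pushed one hole anticlockwise (about 44–45° measured), the force readings show the pin locked in that hole, the hand was withdrawn, and the job was handed in at about 12 s.

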